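Seat the keyed tube disc on the inclined blood-tube mixer

ROBOT

A 6-joint arm with a two-finger parallel gripper is mounted at the origin on the work surface. World frame = base frame: x ahead of the robot, y to its left, z up, the work surface at z = 0. Lengths are in mm, angles in rad, forces in N, time in s.
With the tool pointing down it reaches from about 325 to 850 mm from the base axis. Payload 4.4 kg.
Tool frame: the origin (TCP) lies midway between the tips of the shut fingers; the grasp point (between the pads) lies 19 mm behind it; z points along the fingers, y is the direction in which the jaws open and shut (so a half turn about z gives the same grasp; the last joint's range is limited). The gripper opens to 94 mm and grips with 3 to 60 N. Pads are 16 mm wide; open, the fingers measure 119 mm over their backs; the gripper's body (75 mm by 177 mm) begins 78 mm behind the grasp point.
Start: joints at [-1.298, 0.207, 1.542, -0, 1.393, -0.15], TCP at [236.444, -524.139, 205.447] pointing down, gripper open.
Joint ranges: [-2.73, 2.73], [-0.86, 2.22], [0.23, 2.46], [-1.11, 4.25], [0.08, 2.63], [-2.82, 2.82]. Speed limits (rad/s): [2.79, 2.79, 3.14, 3.14, 3.14, 3.14].

INTERFACE

Orientations are given as a unit quaternion [x, y, z, w].
In Python, from station import * gives the robot as it stands.
- The arm moves only by the shell command python3 -m inch 'ROWS' [OPENING]. ROWS is JSON, a list that holds one entry, the list of rows, each a list of 6 numbers: the shift along the tool's x, y, z in mm, then the turn, a rotation vector about the tool's x, y, z in rad. In form: [[[dx, dy, dz, rx, ry, rz], ...]]. A call has 1 to 10 rows; each row shifts and turns the pose as measured when the row begins, along the tool's axes as they then stand; what a row does not reach is not made up. A row lasts 1/8 s, in which the tool goes at most 62.5 mm and 10.7 degrees, less where a joint would pass 70% of its speed; a pose out of reach is approached as far as the arm can. A call with a gripper value outside its range is refused whole. OPENING is the opening, from 0 (shut) to 1 (fully open), set as the call begins (- or left out, the last holds). The fingers move at their own pace and stop on an object; the grip force is fixed at half the most. Time passes only in rows, so rows that do not move let the fingers close. It gives the time, the measured TCP pose, the force and the opening at its end, in the units of the state.
- state(): the state, without advancing time (a new reading comes with each control period).
- snapshot(name): name is "scene" or "side" or "wrist"; returns the picture (400x640x3 uint8, blue, green, red); there is no depth.
- camera_info(name): a dict with "fov_y" (degrees; the focal length in pixels is half the picture's height over the tangent of half this angle, whatever the lens; pixels are square), "cx", "cy" (the principal point, pixels), "origin" and "attitude" of the camera in the world; the wrist camera has in their place "hand_eye" (4x4, takes a point from camera to tool coordinates, whose origin is the TCP and whose axes are the flange's). Camera axes: x right, y down, z forward; pixel columns grow to the right and rows downward; lengths in mm; the calibration is good to about 2 mm. A picture is of the moment at which its call begins: read the wrist's pose just before it. camera_info takes no time and is no camera call.
- hand_in(): hands the job in, once; it reports no verdict.
The state is a dict: "t": time; "qpos": joint angles; "qvel": joint speeds; "tau": joint torques, N m; "ee_pos": TCP position; "tcp_rot": TCP orientation; "ft_force": force on the tool from outside, world axes, zero at the start; "torque": the same for the moment, N m; "opening": finger opening in mm.
Only numpy, scipy, OpenCV 4.12 (cv2) and the standard library are available. Lean on these libraries where they do the work, as an engineer would, in place of code of your own. Each camera call takes 0.05 s, during which the arm holds its last target.

TASK

The tube disc of the blood mixer was left half fitted: swing the blue dust cover well aside (away from the robot), then take the disc by its orange grip and turn it on the shaft until its tabs drop into the keyways and it sits fully home. Leave the cover open, let go of the disc, and do not disturb the bottle, the jar or the tray.

Things in the scene. Friction and masses are not known exactly. Their poses are not given: they have to be found in the camera images.
- mixer: The blood-tube mixer, white and grey, 230 x 270 mm, fixed to the bench; place and yaw differ each time. Origin: on the bench under the centre of its sloped face. The face slopes 30 degrees, its low side to the robot (-x of this body), so the drive shaft leans 30 degrees from vertical towards the robot. The face's centre is 85 mm above the bench.
- drive_seat (a point): Point on the shaft axis at the top of the slotted collar, on which the disc's hub rests when home. z axis: out along the shaft (24 mm thick, ending 32 mm above this point). x axis: along one of three keyways, 120 degrees apart. The 200 mm aluminium back plate lies 12 mm below. The drive is braked (about 4 N m) and stays put; its angle about z differs each time.
- keyway (a point): Mouth of one of the three keyways in the collar, 19 mm from the shaft axis along drive_seat's x. Each is 10.5 mm wide, 12 mm deep. Yellow stripes on the back plate, seen around the disc's rim, run outward in line with the keyways.
- disc_grip (a point): Centre of the orange grip bar of the loose white tube disc (156 mm across, 0.35 kg, with six short tubes): 60 mm long along the disc's x (at the start up the slope), 18 mm thick along y, 44 mm tall along z (22 mm each way). Below it is the 42 mm hub, its underside 61 mm below this point. On its shaft from the start, this point is 71 mm along z from drive_seat; home it is 61 mm (a 10 mm drop).
- disc_tab (a point): Tip of one of the disc's three tabs, 19 mm from the axis along the disc's x: 8 mm wide, 10 mm long, 120 degrees apart, each in line with a yellow stripe on the disc. At the start they rest on the collar's top. Any tab fits any keyway; they drop in when they agree to about 3 degrees. The turn needed is 20 to 60 degrees, one way or the other.
- cover_knob (a point): Middle of the black upright knob on the blue dust cover: 20 mm diameter, 44 mm tall along z (standing on the cover's top face 24 mm below this point; the cover is a disc 92 mm across, 5 mm thick). z axis as the shaft. While closed, the cover is 6 mm above the orange bar and hides it. The knob moves on an arc of 118 mm radius about cover_pin, square to z.
- cover_pin (a point): Point on the axis of the single pin that carries the cover, at the knob's mid height; the pin is a fixed steel post on the mixer's left side (+y at zero yaw), parallel to the shaft. z axis: pin axis.
- cover (a joint): Angle of the dust cover in rad: 0 = straight over the disc's grip (starts at 0 to 0.25), growing counter-clockwise seen from along the pin (the knob goes up the slope, away from the robot), stop at 1.8. Stays where it is left; light friction, about 1.5 N at the knob.
- bottle_mid (a point): Bystander: white bottle with blue cap, 60 mm diameter, 150 mm tall; its centre. To stay where it is.
- jar_mid (a point): Bystander: amber jar with white lid, 68 mm diameter, 85 mm tall; its centre. To stay where it is.
- tray_mid (a point): Bystander: steel tray 110 x 160 mm, 30 mm high; its centre. To stay where it is.
There are look-alikes about, which are no part of the job. Of the things like the part that bears disc_grip, leave any that is black or purple; of the rest the smaller one is meant.

How it is judged (in metres and radians):
On the way, in this order (a step that is already met when the one before it is completed fails the run):
1. the dust cover is swung aside by more than 1.0 rad (value of joint cover above 1 rad), for 0.2 s.
2. the disc has dropped home with its tabs in the keyways (z of disc_grip in the frame of drive_seat below 0.064 m and distance between disc_grip and drive_seat below 0.066 m and angle between the z axis of disc_grip and the z axis of drive_seat, either way round below 0.07 rad), for 0.2 s.
At the end, for the whole second after the job is handed in: The cover stands more than 1.0 rad (57 degrees) open; the disc sits home: its grip centre less than 64 mm along the shaft from drive_seat (61 is fully home, 71 is on top of the collar), within 66 mm in all, and its axis within 4 degrees of the shaft's; all at rest (all of step 2 and value of joint cover above 1 rad and linear speed of disc below 0.02 m/s and velocity of joint cover between -0.05 and 0.05 rad/s); the robot touches nothing.
It fails at once if the bottle is moved more than 30 mm (distance of bottle_mid from where it was at the start of the episode above 0.03 m).
It fails at once if the jar is moved more than 30 mm (distance of jar_mid from where it was at the start of the episode above 0.03 m).
It fails at once if the tray is moved more than 30 mm (distance of tray_mid from where it was at the start of the episode above 0.03 m).
It also fails if it takes over 48 s, if anything falls off the work surface, if the arm or the gripper's body presses on something with over 40 N, if the wrist force passes 120 N, or if a joint passes its speed limit or range.

## Working session

There is one attempt and no reset: what is moved stays moved. The work goes in short steps, Python scripts to look and compute and a shell command to move; the robot and the scene stay as the last step left them, time stands still between calls to the robot, and variables do not carry over. Pictures are saved under pics/ and viewed, and the job is handed in when it is done.

```bash
ls; mkdir -p pics; python3 - <<'E'
from station import *
import cv2
print(state())
for n in("scene","side","wrist"):
    print(n,camera_info(n)); cv2.imwrite(f"pics/{n}0.png",snapshot(n))
E
```

```text
pics
{'t': 0.0, 'qpos': array([-1.29754885e+00,  2.07410979e-01,  1.54294931e+00,  2.01216010e-05,
        1.39350624e+00, -1.50539309e-01]), 'qvel': array([-0.00038445, -0.00014795, -0.00296023, -0.00039467, -0.00030367,
       -0.00127113]), 'tau': array([-1.87367645e-03, -3.70883346e+01, -2.81417066e+01,  6.95322873e-02,
        3.63179762e-02, -1.86804546e-04]), 'ee_pos': array([ 236.20263022, -523.35556296,  204.29815548]), 'tcp_rot': array([ 9.77634209e-01,  2.10309438e-01, -5.98294929e-05, -1.13540436e-03]), 'ft_force': array([ 0.35005913,  0.47017776, -0.33378024]), 'torque': array([ 0.01864458, -0.07826851,  0.01084475]), 'opening': 93.93584649973923}
scene {'fov_y': 42.22700351040961, 'cx': 310.78521255071644, 'cy': 198.7529601346343, 'origin': array([1325.1378472 ,  532.04764826,  962.54262528]), 'attitude': array([ 0.42058665,  0.81051403, -0.36473896, -0.18204223])}
side {'fov_y': 52.39525817161946, 'cx': 316.7982518042468, 'cy': 195.7050874916014, 'origin': array([286.87462473, 883.9485352 , 710.46198627]), 'attitude': array([-0.1438167 ,  0.86063851, -0.48272763,  0.07478062])}
wrist {'fov_y': 69.41994308922149, 'cx': 318.3428908440022, 'cy': 195.91566942348695, 'hand_eye': array([[ 6.12230402e-04, -9.58302446e-01, -2.85755223e-01,
         8.53340808e+01],
       [ 9.99999809e-01,  6.09927236e-04,  9.70604238e-05,
         5.20045953e-03],
       [ 8.12766520e-05, -2.85755228e-01,  9.58302636e-01,
        -1.79773204e+02],
       [ 0.00000000e+00,  0.00000000e+00,  0.00000000e+00,
         1.00000000e+00]])}
```

View pics/scene0.png

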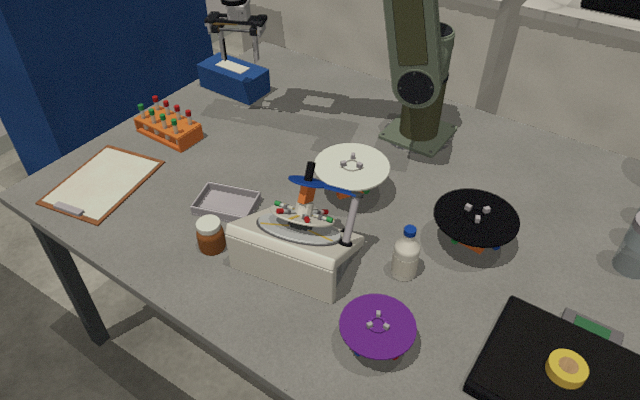

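View pics/side0.png

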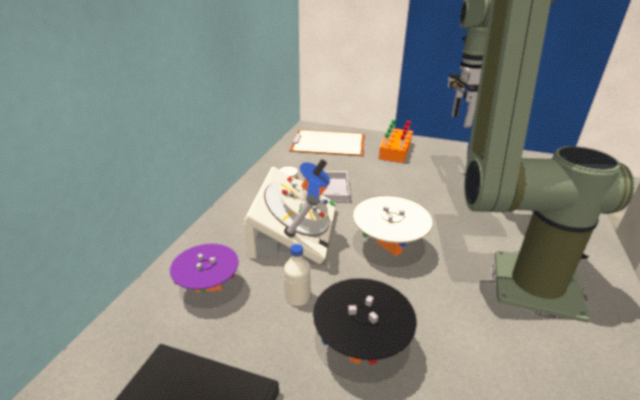

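View pics/wrist0.png

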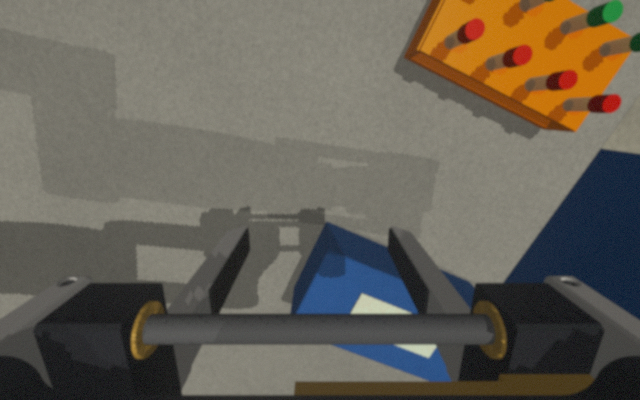

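Scene: mixer at about (295,240), cover knob (310,172), pin post (352,215), bottle (406,255), jar (211,235), tray (227,202). The white, black and purple inverted discs are look-alikes.

```bash
python3 - <<'E'
import cv2
a=cv2.imread("pics/scene0.png")[145:300,190:390]; cv2.imwrite("pics/sc_z.png",cv2.resize(a,None,fx=4,fy=3.8,interpolation=2)[:600,:800])
a=cv2.resize(cv2.imread("pics/scene0.png")[145:295,190:390],(800,600),interpolation=2);cv2.imwrite("pics/sc_z.png",a)
a=cv2.resize(cv2.imread("pics/side0.png")[145:280,225:405],(800,600),interpolation=2);cv2.imwrite("pics/si_z.png",a)
E
```

```text
(no output)
```

View pics/sc_z.png

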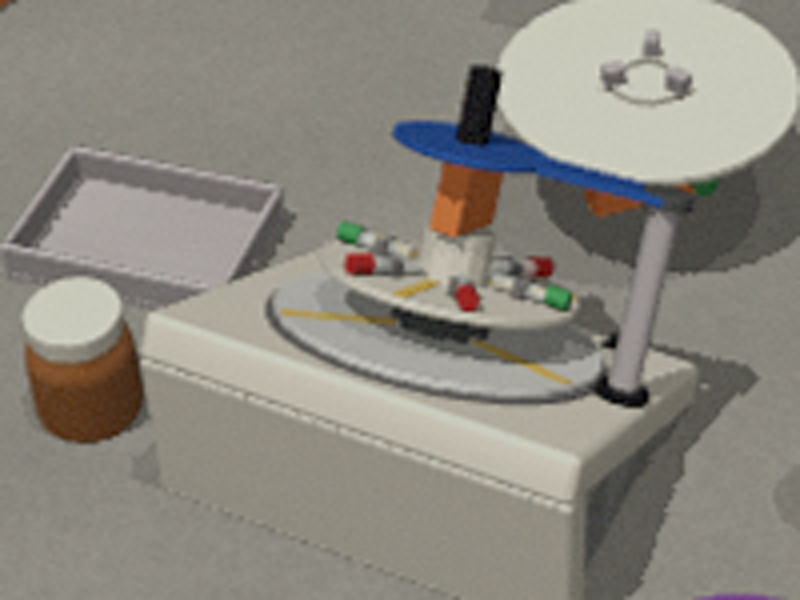

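View pics/si_z.png

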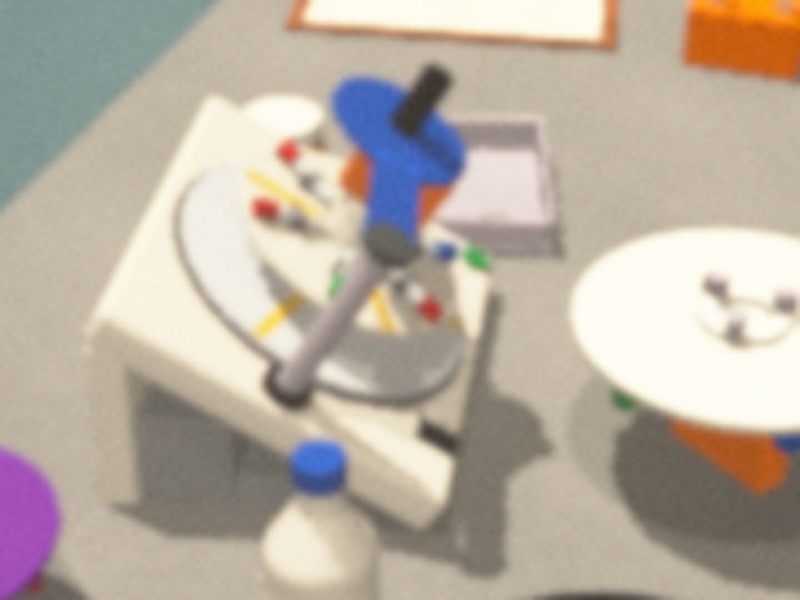

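```bash
cat > H.py <<'E'
import numpy as np, cv2
from station import *
from scipy.spatial.transform import Rotation as R
from scipy.optimize import least_squares
CI={n:camera_info(n) for n in("scene","side","wrist")}
def K(n):
    c=CI[n]; f=200/np.tan(np.radians(c["fov_y"]/2)); return f,c["cx"],c["cy"]
def cam(n,st=None):
    c=CI[n]
    if n!="wrist": return np.array(c["origin"]),R.from_quat(c["attitude"]).as_matrix()
    Rt=R.from_quat(st["tcp_rot"]).as_matrix();h=c["hand_eye"]
    return st["ee_pos"]+Rt@h[:3,3],Rt@h[:3,:3]
def ray(n,p,st=None):
    o,A=cam(n,st);f,cx,cy=K(n);return o,A@np.array([(p[0]-cx)/f,(p[1]-cy)/f,1])
def proj(n,P,st=None):
    o,A=cam(n,st);f,cx,cy=K(n);q=(np.atleast_2d(P)-o)@A;return q[:,:2]/q[:,2:]*f+[cx,cy]
def tri(obs):
    M=0;b=0;L=[]
    for o,d in obs:
        d=d/np.linalg.norm(d);Q=np.eye(3)-np.outer(d,d);M=M+Q;b=b+Q@o;L.append((o,Q))
    X=np.linalg.solve(M,b);return X,[np.linalg.norm(Q@(X-o)) for o,Q in L]
E
python3 - <<'E'
from H import *
S=lambda x,y:(x/4+190,y/4+145)
D=lambda x,y:(x/4.4444+225,y/4.4444+145)
P={"ktop":(S(485,72),D(435,73)),"kbot":(S(474,140),D(408,130)),"ptop":(S(672,200),D(390,243)),"pbase":(S(624,392),D(290,388))}
T={}
for k,(a,b) in P.items():
    T[k],e=tri([ray("scene",a),ray("side",b)]);print(k,T[k].round(1),np.round(e,1))
d=T["ktop"]-T["kbot"];print(np.linalg.norm(d),d/np.linalg.norm(d))
d=T["ptop"]-T["pbase"];print(np.linalg.norm(d),d/np.linalg.norm(d))
print(np.linalg.norm(T["ptop"]-T["kbot"]))
E
```

```text
ktop [569.2 -15.5 235.9] [0.8 0.8]
kbot [584.4 -13.  196.9] [0.6 0.6]
ptop [556.3 103.3 190.7] [2.1 2.1]
pbase [613.  111.9  86.6] [1. 1.]
41.9452078006417 [-0.36282771 -0.06038868  0.92989745]
118.7864421977408 [-0.4770909  -0.07261681  0.87584877]
119.80304413639631
```

```bash
cat > model.py <<'E'
from H import *
S=lambda x,y:(x/4+190,y/4+145)
D=lambda x,y:(x/4.4444+225,y/4.4444+145)
def frame(yaw):
    c,s=np.cos(yaw),np.sin(yaw);Rz=np.array([[c,-s,0],[s,c,0],[0,0,1]])
    a=np.radians(30)
    return Rz@np.array([[np.cos(a),0,-np.sin(a)],[0,1,0],[np.sin(a),0,np.cos(a)]]) # cols u(up slope), v(left), n
def knob(seat,F,phi,s=128):
    return seat+F@np.array([118*np.sin(phi),118-118*np.cos(phi),s])
E
python3 - <<'E'
from model import *
def res(p,full=False):
    seat=p[:3];F=frame(p[3]);r=[]
    w=lambda X:(X)
    add=lambda n,X,o:r.extend((proj(n,X,)[0]-o))
    kt=knob(seat,F,p[4],148);kb=knob(seat,F,p[4],104)
    add("scene",kt,S(485,72));add("side",kt,D(435,73));add("scene",kb,S(474,140));add("side",kb,D(408,130))
    P=lambda s:seat+F@np.array([0,118,s])
    add("scene",P(p[5]),S(624,392));add("side",P(p[5]),D(290,388))
    add("scene",P(p[6]),S(672,200));add("side",P(p[6]),D(390,243))
    # plate extremes: rim points via angular param
    for n,o,i in (("scene",[S(270,310),S(605,350),S(510,397),S(395,376)],7),("side",[D(180,215),D(232,172),D(462,350),D(400,398)],7)):
        th=np.radians(np.arange(0,360,2));C=seat+F@np.array([100*np.cos(th),100*np.sin(th),-12+0*th]) if 0 else seat+(F@np.array([100*np.cos(th),100*np.sin(th),-12+0*th])).T
        q=proj(n,C)
        for x in o: # signed distance to ellipse contour
            r.append(cv2.pointPolygonTest(q.astype(np.float32).reshape(-1,1,2),(float(x[0]),float(x[1])),True))
    return np.array(r)
p0=[600,-10,95,0.15,0.1,-15,100]
s=least_squares(res,p0,diff_step=1e-3,x_scale=[10,10,10,.1,.1,10,10],loss="soft_l1")
p=s.x;print(p.round(3));print(res(p).round(1))
F=frame(p[3]);seat=p[:3];print(F.round(3))
# stripe angles
for n,pts in(("scene",[S(284,313),S(393,322),S(480,345),S(570,382)]),("side",[D(258,333),D(300,298)])):
    for x in pts:
        o,d=ray(n,x);n_=F[:,2];pl=seat-12*n_;X=o+d*((pl-o)@n_)/(d@n_);l=(X-seat)@F;print("plate",n,l.round(1),np.degrees(np.arctan2(l[1],l[0])).round(1),np.hypot(l[0],l[1]).round(0))
np.save("fit.npy",p)
E
```

```text
[ 6.29147e+02 -4.07000e+00  9.95980e+01  1.96000e-01  1.08000e-01
 -1.41730e+01  1.03209e+02]
[ 0.4 -0.2  0.6  0.9 -0.6  1.3 -1.9  0.5  0.2 -0.4 -0.5  0.3 -0.8 -0.8
  0.   1.  -1.4 -1.  -1.2 -0.5 -0.1  1.3 -0.5 -0.2]
[[ 0.849 -0.195 -0.49 ]
 [ 0.169  0.981 -0.097]
 [ 0.5    0.     0.866]]
plate scene [ 58.3 -75.9 -12. ] -52.5 96.0
plate scene [ 14.1 -25.2 -12. ] -60.8 29.0
plate scene [  6.4  28.3 -12. ] 77.2 29.0
plate scene [ 21.7  90.8 -12. ] 76.6 93.0
plate side [ 28.   87.2 -12. ] 72.2 92.0
plate side [ 10.5  34.6 -12. ] 73.1 36.0
```

```bash
cat >> model.py <<'E'
p=np.load("fit.npy");seat=p[:3];F=frame(p[3]);phi0=p[4]
def toolR(a):
    # tool z=-n; tool y at angle a (deg) from u, ccw about n
    a=np.radians(a);y=F@np.array([np.cos(a),np.sin(a),0]);z=-F[:,2];return np.column_stack([np.cross(y,z),y,z])
def loc(X): return (np.asarray(X)-seat)@F
def plan(tgts,lim_mm=55,lim_deg=9.5,st=None):
    """tgts: list of (pos,R); prints rounded rows"""
    st=st or state();pos=np.array(st["ee_pos"]);Rt=R.from_quat(st["tcp_rot"])
    rows=[]
    for tp,TR in tgts:
        TR=R.from_matrix(TR);dv=(Rt.inv()*TR).as_rotvec();n=int(np.ceil(max(np.linalg.norm(tp-pos)/lim_mm,np.degrees(np.linalg.norm(dv))/lim_deg,1)))
        p0=pos;R0=Rt
        for k in range(1,n+1):
            P2=p0+(tp-p0)*k/n;R2=R0*R.from_rotvec(dv*k/n)
            d=Rt.as_matrix().T@(P2-pos);w=(Rt.inv()*R2).as_rotvec()
            d=np.round(d,1);w=np.round(w,3)
            rows.append([*d.tolist(),*w.tolist()])
            pos=pos+Rt.as_matrix()@d;Rt=Rt*R.from_rotvec(w)
        print("n",n,"end",pos.round(1))
    for i in range(0,len(rows),10): print(str([rows[i:i+10]]).replace(" ",""))
E
python3 - <<'E'
from model import *
t=knob(seat,F,phi0,113+75);print(knob(seat,F,phi0).round(1),t.round(1))
plan([(t,toolR(0))])
E
```

```text
[577.1 -13.7 216.8] [547.6 -19.5 268.8]
n 11 end [547.6 -19.6 268.8]
[[[44.6,-30.1,-5.8,-0.04,0.032,-0.119],[48.1,-24.4,-5.4,-0.041,0.032,-0.119],[50.8,-18.3,-4.6,-0.04,0.031,-0.119],[52.7,-11.9,-3.7,-0.04,0.032,-0.12],[53.9,-5.5,-2.3,-0.04,0.032,-0.119],[54.1,1.1,-0.7,-0.041,0.032,-0.119],[53.7,7.5,1.2,-0.04,0.032,-0.119],[52.3,13.6,3.4,-0.04,0.031,-0.119],[50.1,19.7,5.6,-0.041,0.032,-0.119],[47.3,25.1,8.1,-0.04,0.032,-0.119]]]
[[[43.7,30.2,10.6,-0.04,0.032,-0.119]]]
```

```bash
python3 -m inch '[[[44.6,-30.1,-5.8,-0.04,0.032,-0.119],[48.1,-24.4,-5.4,-0.041,0.032,-0.119],[50.8,-18.3,-4.6,-0.04,0.031,-0.119],[52.7,-11.9,-3.7,-0.04,0.032,-0.12],[53.9,-5.5,-2.3,-0.04,0.032,-0.119],[54.1,1.1,-0.7,-0.041,0.032,-0.119],[53.7,7.5,1.2,-0.04,0.032,-0.119],[52.3,13.6,3.4,-0.04,0.031,-0.119],[50.1,19.7,5.6,-0.041,0.032,-0.119],[47.3,25.1,8.1,-0.04,0.032,-0.119]]]' 0.5
python3 - <<'E'
from model import *
st=state();print(st["qpos"].round(2),st["opening"])
plan([(knob(seat,F,phi0,113+75),toolR(0))])
E
```

```text
t: 1.4
ee_pos: [517.1, -48.1, 262.5]
tcp_rot: [0.65, 0.719, 0.191, 0.155]
ft_force: [0.5, -0.6, -0.1]
opening: 46.8
[-0.44 -0.29  1.99  0.31  1.05 -0.65] 46.824561456267396
n 1 end [547.7 -19.5 268.8]
[[[25.2,32.2,10.9,-0.027,0.021,-0.089]]]
```

```bash
python3 -m inch '[[[25.2,32.2,10.9,-0.027,0.021,-0.089],[0,0,0,0,0,0]]]'
python3 - <<'E'
from model import *
st=state();print(st["qpos"].round(2)); im=snapshot("wrist");
for s in(104,148):
    q=proj("wrist",knob(seat,F,phi0,s),st)[0];print(q);cv2.circle(im,tuple(int(v) for v in q),4,(0,255,0),1)
cv2.imwrite("pics/w1.png",im)
plan([(knob(seat,F,phi0,113+75),toolR(0))])
E
```

```text
t: 1.65
ee_pos: [548.0, -15.2, 268.6]
tcp_rot: [0.61, 0.749, 0.201, 0.164]
ft_force: [-0.4, -0.1, 0.2]
opening: 47.4
[-0.36 -0.24  1.95  0.32  1.01 -0.67]
[315.47665838 206.26418378]
[315.04457128 223.43971705]
n 1 end [547.6 -19.6 268.8]
[[[-3.6,0.1,-0.8,-0.001,-0.003,0.006]]]
```

View pics/w1.png

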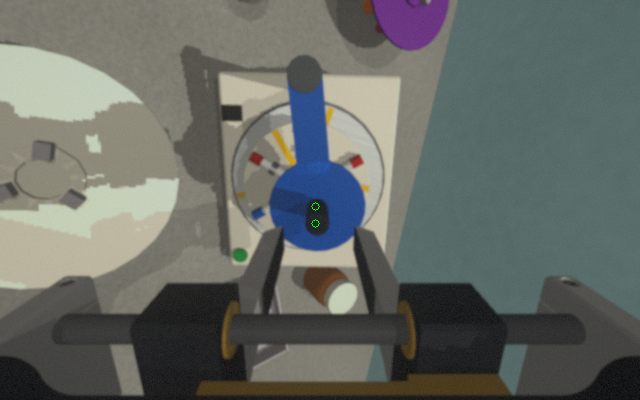

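```bash
python3 -m inch '[[[-3.6,0,36,0,0,0],[0,0,36,0,0,0],[0,0,0,0,0,0]]]' 0.5
python3 - <<'E'
from model import *
st=state();print(loc(st["ee_pos"]).round(1),st["ft_force"].round(1))
T=[(knob(seat,F,ph,115),toolR(np.degrees(ph))) for ph in np.arange(.2,1.51,.1)]
plan(T)
E
```

```text
t: 2.08
ee_pos: [582.4, -15.2, 204.2]
tcp_rot: [0.612, 0.748, 0.199, 0.164]
ft_force: [0.5, 0.5, 0.6]
opening: 46.6
[ 10.7  -1.8 114.6] [0.5 0.5 0.6]
n 2 end [592.2  -9.  210.9]
n 1 end [601.4  -4.2 216.6]
n 1 end [609.9   1.7 222.1]
n 1 end [618.    8.4 227.5]
n 1 end [625.4  16.2 232.5]
n 1 end [632.   24.8 237.2]
n 1 end [637.7  34.2 241.5]
n 1 end [642.6  44.1 245.3]
n 1 end [646.5  54.7 248.9]
n 1 end [649.6  65.7 251.8]
n 1 end [651.6  77.1 254.2]
n 1 end [652.5  88.7 256. ]
n 1 end [652.5 100.4 257.3]
n 1 end [651.4 112.1 258. ]
[[[2.1,6.4,-0.2,-0.001,-0.0,-0.099],[1.4,6.5,-0.2,-0.001,-0.0,-0.099],[0.6,11.8,-0.0,-0.0,-0.0,-0.1],[0.6,11.7,-0.0,-0.0,-0.001,-0.1],[0.5,11.8,-0.0,-0.0,0.0,-0.1],[0.6,11.8,-0.0,-0.0,0.0,-0.1],[0.6,11.8,-0.0,-0.0,0.0,-0.1],[0.6,11.8,-0.0,-0.0,0.0,-0.1],[0.6,11.7,-0.0,-0.0,0.0,-0.1],[0.6,11.8,-0.1,-0.001,0.0,-0.1]]]
[[[0.5,11.8,0.1,0.0,0.0,-0.1],[0.6,11.8,-0.0,0.0,0.0,-0.1],[0.6,11.8,-0.0,0.0,0.0,-0.1],[0.6,11.7,-0.0,0.0,0.0,-0.1],[0.6,11.8,-0.0,0.0,0.0,-0.1]]]
```

```bash
python3 -m inch '[[[2.1,6.4,-0.2,-0.001,0,-0.099],[1.4,6.5,-0.2,-0.001,0,-0.099],[0.6,11.8,0,0,0,-0.1],[0.6,11.7,0,0,0,-0.1],[0.6,11.8,0,0,0,-0.1],[0.6,11.8,0,0,0,-0.1]]]' 0.3
python3 - <<'E'
from model import *
st=state();print(loc(st["ee_pos"]).round(1),st["ft_force"].round(1),st["qpos"].round(2))
T=[(knob(seat,F,ph,115),toolR(np.degrees(ph))) for ph in np.arange(.7,1.56,.1)]
plan(T)
E
```

```text
t: 2.82
ee_pos: [619.2, 9.6, 234.1]
tcp_rot: [0.361, 0.897, 0.136, 0.214]
ft_force: [-0.1, -1.1, -0.9]
opening: 27.9
[ 61.1  15.3 120. ] [-0.1 -1.1 -0.9] [-0.24 -0.04  1.84  0.26  0.88 -1.16]
n 1 end [632.   24.7 237.2]
n 1 end [637.7  34.1 241.5]
n 1 end [642.6  44.1 245.4]
n 1 end [646.6  54.7 248.8]
n 1 end [649.5  65.7 251.7]
n 1 end [651.5  77.1 254.2]
n 1 end [652.5  88.7 256.1]
n 1 end [652.5 100.4 257.4]
n 1 end [651.4 112.2 258.1]
[[[1.6,19.4,4.8,-0.011,-0.001,-0.089],[0.6,11.8,-0.0,-0.0,-0.0,-0.1],[0.6,11.8,-0.0,-0.0,-0.001,-0.1],[0.6,11.8,-0.0,-0.0,0.0,-0.1],[0.6,11.7,-0.0,-0.0,0.0,-0.1],[0.6,11.8,-0.1,-0.0,0.0,-0.1],[0.5,11.8,0.0,-0.0,0.0,-0.1],[0.6,11.8,0.0,-0.0,0.0,-0.1],[0.6,11.8,0.0,-0.0,0.0,-0.1]]]
```

```bash
python3 -m inch '[[[1.6,19.4,4.8,-0.011,0,-0.089],[0.6,11.8,0.7,0,0,-0.1],[0.6,11.8,0.7,0,0,-0.1],[0.6,11.8,0.7,0,0,-0.1],[0.6,11.8,0.7,0,0,-0.1],[0.6,11.8,0.7,0,0,-0.1],[0.6,11.8,0.7,0,0,-0.1],[0.6,11.8,0.7,0,0,-0.1],[0.6,6,0.7,0,0,-0.05],[0,0,0,0,0,0]]]'
python3 - <<'E'
from model import *
st=state();print(loc(st["ee_pos"]).round(1),st["ft_force"].round(1),st["qpos"].round(2))
cv2.imwrite("pics/w2.png",snapshot("wrist"));cv2.imwrite("pics/s2.png",snapshot("scene"))
T=[(knob(seat,F,ph,115),toolR(np.degrees(ph))) for ph in (1.5,)]
plan(T)
E
```

```text
t: 4.08
ee_pos: [650.1, 93.2, 262.7]
tcp_rot: [-0.042, 0.965, 0.03, 0.257]
ft_force: [0.4, 0.6, 1.1]
opening: 28.0
[115.8  91.4 121.5] [0.4 0.6 1.1] [-0.04  0.01  1.74  0.13  0.89 -1.75]
n 1 end [651.4 112.1 258.1]
[[[0.1,18.6,6.0,-0.018,0.001,-0.034]]]
```

View pics/w2.png

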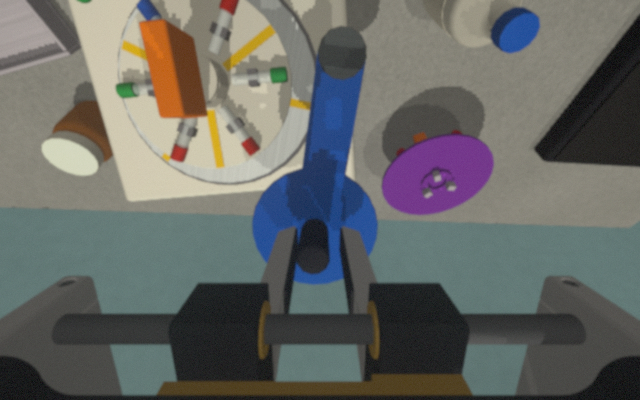

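View pics/s2.png

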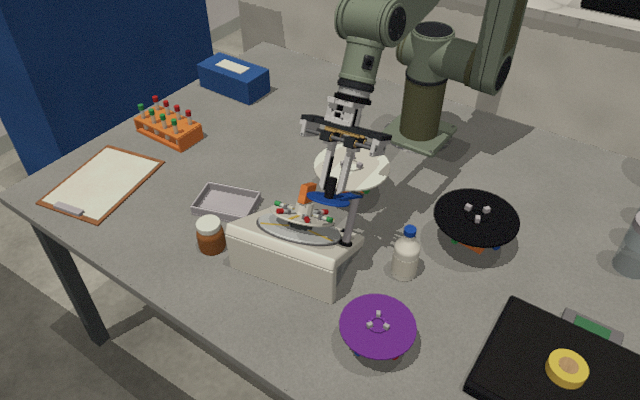

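Cover is now at about 1.35 rad with the knob still between the fingers, and the grip is exposed. I'll push it a little further, then back off along the shaft.

```bash
python3 -m inch '[[[0.1,10,3,-0.01,0,-0.03],[0.1,8,2,-0.005,0,0],[0,0,0,0,0,0]]]' 
python3 -m inch '[[[0,0,0,0,0,0],[0,0,-40,0,0,0],[0,0,-40,0,0,0]]]' 0.5
python3 - <<'E'
from model import *
st=state();print(loc(st["ee_pos"]).round(1),st["ft_force"].round(1),st["qpos"].round(2))
plan([(seat+F@np.array([0,0,57+110]),toolR(90))])
E
```

```text
t: 4.55
ee_pos: [651.2, 111.6, 259.5]
tcp_rot: [-0.058, 0.964, 0.033, 0.258]
ft_force: [0.1, -0.0, 0.6]
opening: 28.1
t: 4.92
ee_pos: [608.7, 105.0, 323.5]
tcp_rot: [-0.058, 0.965, 0.034, 0.252]
ft_force: [-0.1, -0.0, 1.1]
opening: 46.9
[113.  111.  193.3] [-0.1 -0.   1.1] [-0.03 -0.12  1.73  0.13  1.03 -1.76]
n 3 end [547.2 -20.4 244.2]
[[[34.7,-39.7,9.1,-0.0,-0.003,-0.025],[35.7,-38.8,9.1,-0.0,-0.004,-0.025],[36.7,-38.0,8.8,-0.0,-0.003,-0.025]]]
```

```bash
python3 -m inch '[[[34.7,-39.7,4,0,-0.003,-0.025],[35.7,-38.8,9.1,0,-0.004,-0.025],[36.7,-38.0,10,0,-0.003,-0.025],[0,0,0,0,0,0]]]' 0.6
python3 - <<'E'
from model import *
st=state();print(loc(st["ee_pos"]).round(1),st["qpos"].round(2))
im=snapshot("wrist");cv2.imwrite("pics/w3.png",im);np.save("st3.npy",st,allow_pickle=True)
cv2.imwrite("pics/w3z.png",cv2.resize(im[:300,150:490],(800,706),interpolation=2)[:600])
E
```

```text
t: 5.42
ee_pos: [546.1, -22.6, 251.5]
tcp_rot: [-0.097, 0.96, 0.025, 0.263]
ft_force: [-0.3, -0.2, -0.1]
opening: 56.4
[  2.3  -2.  174.1] [-0.38 -0.24  1.98  0.34  0.96 -2.28]
```

View pics/w3z.png

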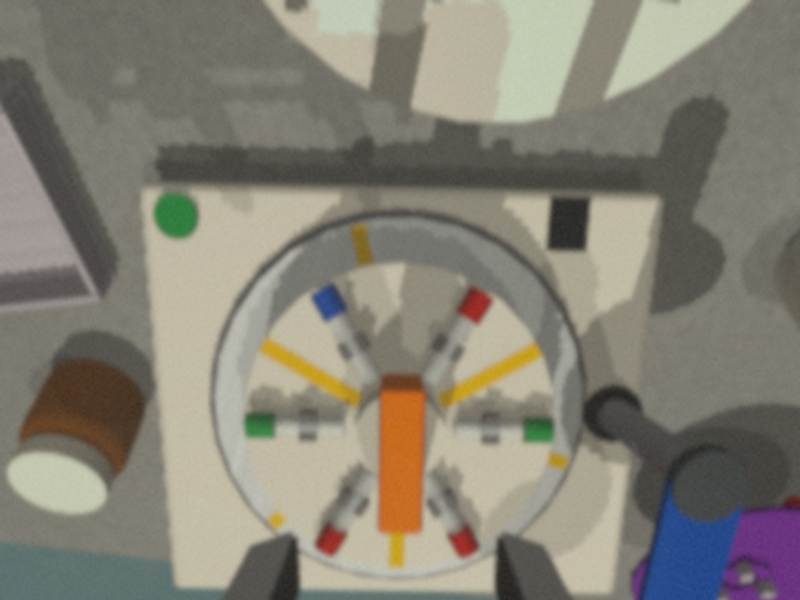

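```bash
python3 - <<'E'
from model import *
st=np.load("st3.npy",allow_pickle=True).item()
Z=800/340.
def on(x,y,s):
    o,d=ray("wrist",(x/Z+150,y/Z),st);n=F[:,2];pl=seat+s*n;return loc(o+d*((pl-o)@n)/(d@n))
def show(t,L,s):
    for q in L:
        l=on(*q,s);print(t,l.round(1),np.degrees(np.arctan2(l[1],l[0])).round(1),np.hypot(*l[:2]).round(0))
show("plate",[(363,245),(358,228),(558,461),(276,520)],-12)
for s in(15,25,35):show("disc%d"%s,[(264,347),(356,400),(540,350),(442,402),(397,565)],s)
show("bar",[(380,390),(424,390),(380,530),(422,532)],93)
o,A=cam("wrist",st)
# rim fit
E
```

```text
plate [-83.8 -19.1 -12. ] -167.2 86.0
plate [-92.  -21.6 -12. ] -166.8 94.0
plate [ 31.2  89.4 -12. ] 70.8 95.0
plate [ 67.9 -70.6 -12. ] -46.1 98.0
disc15 [-35.4 -67.2  15. ] -117.8 76.0
disc15 [ -8.9 -22.   15. ] -112.1 24.0
disc15 [-34.7  69.3  15. ] 116.6 78.0
disc15 [-8.2 21.5 15. ] 110.7 23.0
disc15 [82.8 -0.7 15. ] -0.5 83.0
disc25 [-36.7 -65.2  25. ] -119.4 75.0
disc25 [-11.1 -21.4  25. ] -117.4 24.0
disc25 [-36.1  67.2  25. ] 118.2 76.0
disc25 [-10.4  20.8  25. ] 116.4 23.0
disc25 [77.9 -0.7 25. ] -0.5 78.0
disc35 [-38.1 -63.3  35. ] -121.1 74.0
disc35 [-13.3 -20.8  35. ] -122.5 25.0
disc35 [-37.5  65.1  35. ] 120.0 75.0
disc35 [-12.6  20.1  35. ] 121.9 24.0
disc35 [73.  -0.8 35. ] -0.6 73.0
bar [-29.9  -8.   93. ] -164.9 31.0
bar [-30.   9.  93.] 163.3 31.0
bar [28.8 -8.1 93. ] -15.8 30.0
bar [29.6  9.2 93. ] 17.4 31.0
```

```bash
python3 - <<'E'
from model import *
plan([(seat+F@np.array([0,0.5,100]),toolR(90)),(seat+F@np.array([0,0.5,57]),toolR(90))])
E
```

```text
n 2 end [580.  -13.3 186.1]
n 1 end [601.1  -9.1 149. ]
[[[3.0,1.1,37.5,-0.001,0.007,0.004],[2.8,1.0,37.6,-0.0,0.008,0.004],[-0.1,-0.0,43.0,-0.0,-0.0,-0.0]]]
```

```bash
python3 -m inch '[[[3.0,1.1,37.5,-0.001,0.007,0.004],[2.8,1.0,37.6,0,0.008,0.004],[0,0,0,0,0,0]]]' 0.6
python3 - <<'E'
from model import *
st=state();print(loc(st["ee_pos"]).round(1),st["qpos"].round(2))
plan([(seat+F@np.array([0,0.5,57]),toolR(90))])
E
```

```text
t: 5.85
ee_pos: [585.6, -10.9, 190.6]
tcp_rot: [-0.096, 0.96, 0.025, 0.262]
ft_force: [-0.6, -0.7, 0.5]
opening: 56.2
[  7.3   1.8 100.8] [-0.31 -0.07  1.97  0.35  0.8  -2.27]
n 1 end [601.1  -9.1 148.9]
[[[7.7,-1.2,43.8,-0.002,0.008,0.003]]]
```

```bash
python3 -m inch '[[[7.7,-1.2,22,-0.002,0.008,0.003],[0,0,0,0,0,0]]]' 0.6
python3 - <<'E'
from model import *
st=state();print(loc(st["ee_pos"]).round(1),st["qpos"].round(2))
plan([(seat+F@np.array([0,0.5,57]),toolR(90))])
E
```

```text
t: 6.1
ee_pos: [593.1, -9.4, 171.8]
tcp_rot: [-0.096, 0.96, 0.025, 0.26]
ft_force: [-0.0, 0.7, -0.4]
opening: 56.2
[ 4.6  1.7 80.7] [-0.31 -0.03  1.98  0.36  0.76 -2.29]
n 1 end [601.1  -9.1 148.9]
[[[4.7,-1.2,23.7,0.001,0.006,0.004]]]
```

```bash
python3 -m inch '[[[6,-1.2,25,0,0.008,0.004],[1,0,1,0,0,0],[0,0,0,0,0,0]]]' 0.6
python3 - <<'E'
from model import *
st=state();print(loc(st["ee_pos"]).round(1),st["qpos"].round(2),st["ft_force"].round(1))
plan([(seat+F@np.array([0,0.5,57]),toolR(90))])
im=snapshot("wrist");cv2.imwrite("pics/w4.png",im)
E
```

```text
t: 6.48
ee_pos: [604.9, -9.0, 154.1]
tcp_rot: [-0.096, 0.96, 0.024, 0.262]
ft_force: [0.1, 0.8, -0.2]
opening: 56.3
[ 5.8 -0.1 59.5] [-0.29  0.02  1.97  0.37  0.71 -2.3 ] [ 0.1  0.8 -0.2]
n 1 end [601.1  -9.1 149. ]
[[[5.8,0.6,2.5,-0.003,0.009,0.004]]]
```

View pics/w4.png

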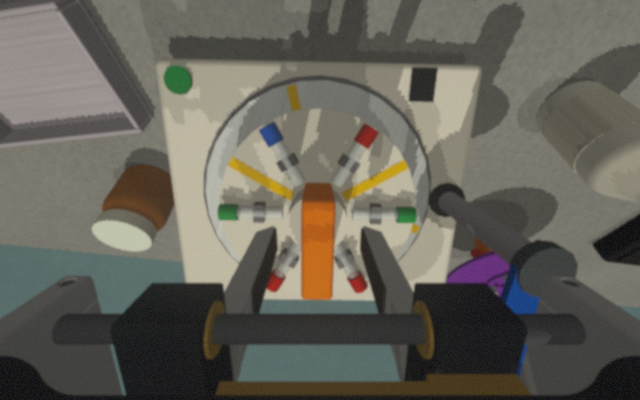

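Bar lies between the open fingers, at (318,240). Now a small correction.

```bash
python3 -m inch '[[[7,0.5,2.5,-0.003,0.014,0.006],[0,0,0,0,0,0]]]' 0.6
python3 - <<'E'
from model import *
st=state();print(loc(st["ee_pos"]).round(1),st["qpos"].round(2),st["ft_force"].round(1))
plan([(seat+F@np.array([0,0.5,57]),toolR(90))])
for i in range(4): print(state()["ee_pos"].round(1))
E
```

```text
t: 6.78
ee_pos: [600.4, -9.8, 150.2]
tcp_rot: [-0.093, 0.962, 0.025, 0.256]
ft_force: [-0.4, 0.3, -0.8]
opening: 56.2
[-0.1  0.  58.5] [-0.3   0.02  1.97  0.37  0.71 -2.29] [-0.4  0.3 -0.8]
n 1 end [601.1  -9.1 149. ]
[[[-0.1,0.5,1.5,-0.001,-0.003,-0.002]]]
[600.4  -9.8 150.2]
[600.4  -9.8 150.2]
[600.4  -9.8 150.2]
[600.4  -9.8 150.2]
```

Good. Close on the bar.

```bash
python3 -m inch '[[[0,0,0,0,0,0],[0,0,0,0,0,0],[0,0,0,0,0,0],[0,0,0,0,0,0],[0,0,0,0,0,0]]]' 0.0
python3 - <<'E'
from model import *
st=state();print(loc(st["ee_pos"]).round(1),st["ft_force"].round(1),st["opening"])
E
```

```text
t: 7.4
ee_pos: [600.6, -10.2, 150.6]
tcp_rot: [-0.093, 0.962, 0.025, 0.257]
ft_force: [-0.2, -0.9, 1.3]
opening: 17.6
[ 0.2 -0.5 58.7] [-0.2 -0.9  1.3] 17.582127428231598
```

```bash
python3 -m inch '[[[0,0,0,0,0,0.1],[0,0,0,0,0,0.1],[0,0,0,0,0,0.1]]]'
python3 - <<'E'
from model import *
st=state();print(loc(st["ee_pos"]).round(1),st["ft_force"].round(1),st["torque"].round(2),st["opening"])
Y=R.from_quat(st["tcp_rot"]).as_matrix()[:,1]@F;print(np.degrees(np.arctan2(Y[1],Y[0]))-90)
plan([(seat+F@np.array([0,0,58.5]),toolR(90-42))],lim_deg=6)
E
```

```text
t: 7.78
ee_pos: [600.7, -11.1, 150.4]
tcp_rot: [0.056, 0.965, 0.063, 0.25]
ft_force: [0.3, -0.6, -0.5]
opening: 17.9
[ 0.  -1.3 58.7] [ 0.3 -0.6 -0.5] [-0.26  0.17 -0.04] 17.93978062016345
-17.787197132981333
n 5 end [600.5  -9.7 150.3]
[[[0.1,0.3,0.0,-0.001,-0.0,0.085],[0.1,0.2,0.1,-0.001,-0.0,0.084],[0.1,0.2,0.0,-0.0,-0.0,0.085],[0.2,0.3,0.0,-0.001,-0.0,0.084],[0.1,0.2,0.1,-0.001,-0.0,0.085]]]
```

```bash
python3 -m inch '[[[0.1,0.3,0,-0.001,0,0.085],[0.1,0.2,0.1,-0.001,0,0.085],[0.1,0.2,0,0,0,0.085],[0.2,0.3,0,-0.001,0,0.085],[0.1,0.2,0,0,0,0.085],[0,0,0,0,0,0]]]'
python3 - <<'E'
from model import *
st=state();print(loc(st["ee_pos"]).round(1),st["ft_force"].round(1),st["torque"].round(2),st["opening"])
Y=R.from_quat(st["tcp_rot"]).as_matrix()[:,1]@F;print(np.degrees(np.arctan2(Y[1],Y[0]))-90)
plan([(seat+F@np.array([0,0,57.5]),toolR(90-47))],lim_deg=6)
E
```

```text
t: 8.52
ee_pos: [600.7, -11.0, 150.2]
tcp_rot: [0.263, 0.929, 0.116, 0.231]
ft_force: [0.3, -0.4, -0.2]
opening: 17.8
[ 0.  -1.3 58.5] [ 0.3 -0.4 -0.2] [-0.07  0.05 -0.07] 17.84380015070999
-42.824198692907665
n 1 end [600.9  -9.7 149.4]
[[[0.9,0.9,1.0,-0.003,0.001,0.073]]]
```

```bash
python3 -m inch '[[[0.4,0.4,1,-0.001,0,0.035],[0.3,0.3,1,-0.001,0,0.035],[0,0,2,0,0,0.01]]]'
python3 - <<'E'
from model import *
st=state();print(loc(st["ee_pos"]).round(1),st["ft_force"].round(1),st["torque"].round(2),st["opening"])
Y=R.from_quat(st["tcp_rot"]).as_matrix()[:,1]@F;print(np.degrees(np.arctan2(Y[1],Y[0]))-90)
E
```

```text
t: 8.9
ee_pos: [602.9, -10.7, 146.6]
tcp_rot: [0.302, 0.918, 0.126, 0.227]
ft_force: [1.6, -1.0, -0.9]
opening: 18.0
[ 0.1 -1.4 54.3] [ 1.6 -1.  -0.9] [-0.4   0.02 -0.16] 18.01347956347038
-47.56663526397159
```

The tool followed 4 mm down with no reaction, so the tabs appear to be entering the keyways. Keep following.

```bash
python3 -m inch '[[[0,0,2.5,0,0,0],[0,0,2.5,0,0,0],[0,0,2,0,0,0]]]'
python3 - <<'E'
from model import *
st=state();print(loc(st["ee_pos"]).round(1),st["ft_force"].round(1),st["torque"].round(2),st["opening"])
Y=R.from_quat(st["tcp_rot"]).as_matrix()[:,1]@F;print(np.degrees(np.arctan2(Y[1],Y[0]))-90)
E
```

```text
t: 9.28
ee_pos: [607.0, -11.0, 141.9]
tcp_rot: [0.301, 0.918, 0.125, 0.228]
ft_force: [-13.2, -7.0, 16.7]
opening: 17.7
[ 1.1 -2.5 48.1] [-13.2  -7.   16.7] [-1.01  1.22 -0.42] 17.739444545391578
-47.44041560440623
```

10.4 mm of descent, then about 22 N of contact, which fits fully home. Release, back off and look.

```bash
python3 -m inch '[[[0,0,-0.5,0,0,0],[0,0,0,0,0,0],[0,0,0,0,0,0],[0,0,0,0,0,0]]]' 0.6
python3 -m inch '[[[0,0,-25,0,0,0],[0,0,-40,0,0,0],[0,0,-40,0,0,0],[0,0,-15,0,0,0],[0,0,0,0,0,0]]]'
python3 - <<'E'
from model import *
st=state();print(loc(st["ee_pos"]).round(1),st["ft_force"].round(1));np.save("st5.npy",st,allow_pickle=True)
im=snapshot("wrist");cv2.imwrite("pics/w5.png",im)
cv2.imwrite("pics/w5z.png",cv2.resize(im[:300,150:550],(800,600),interpolation=2))
cv2.imwrite("pics/s5z.png",cv2.resize(snapshot("scene")[145:295,190:390],(800,600),interpolation=2))
E
```

```text
t: 9.78
ee_pos: [606.3, -9.5, 142.0]
tcp_rot: [0.301, 0.918, 0.126, 0.226]
ft_force: [-0.9, -0.3, 0.2]
opening: 54.0
t: 10.4
ee_pos: [544.9, -20.2, 247.2]
tcp_rot: [0.301, 0.918, 0.126, 0.225]
ft_force: [-0.8, -0.1, -0.4]
opening: 56.3
[ -0.4   0.6 170.7] [-0.8 -0.1 -0.4]
```

View pics/w5z.png

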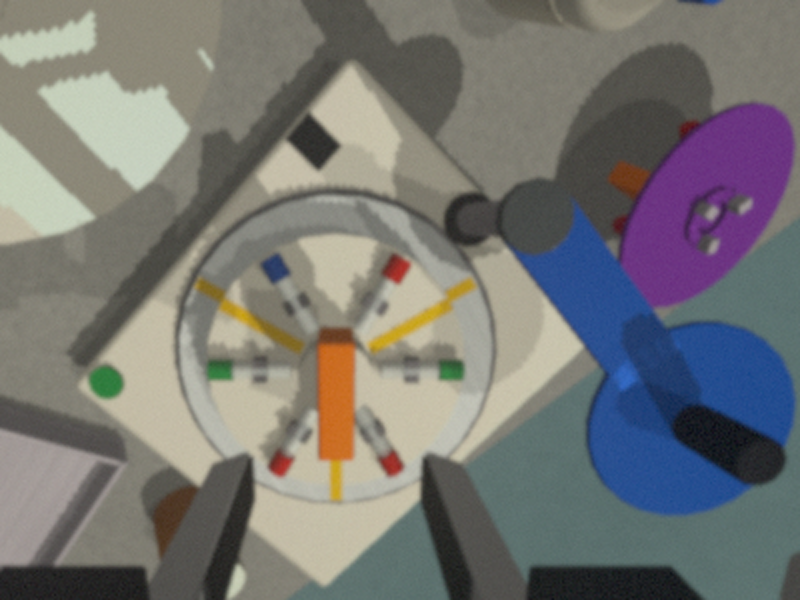

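View pics/s5z.png

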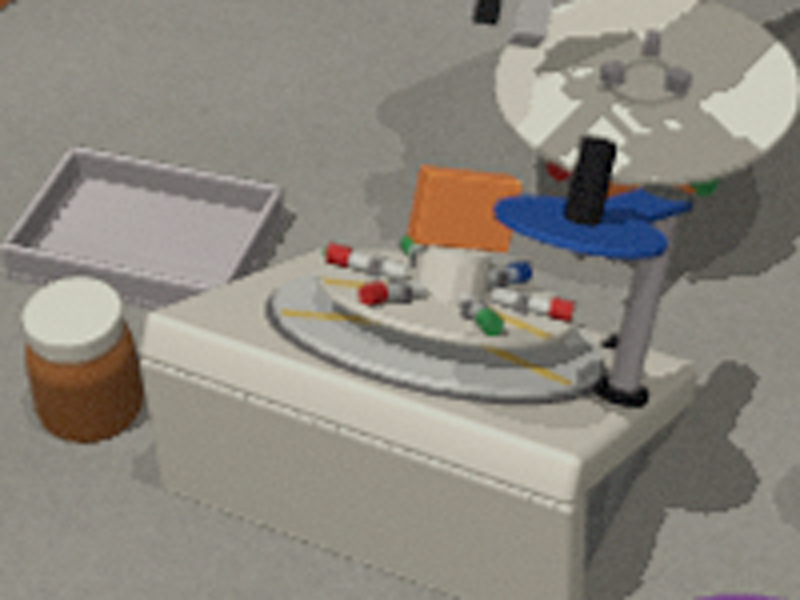

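The disc stripes line up with the plate stripes and the collar gap is gone. Now check the bar height numerically.

```bash
python3 - <<'E'
from model import *
a=np.radians(-47.4);e=np.array([np.cos(a),np.sin(a)]);g=np.array([-e[1],e[0]])
for top in(83,93):
    for s in(top,top-44):
        X=[seat+F@np.array([*(30*k*e+9*m*g),s]) for k in(-1,1) for m in(-1,1)]
        print(top,s,((proj("scene",X)-[190,145])*4).round(0).tolist())
# cover angle from knob base in wrist
st=np.load("st5.npy",allow_pickle=True).item()
for ph in(1.4,1.5,1.6):print(ph,((proj("wrist",[knob(seat,F,ph,104),knob(seat,F,ph,148)],st)-[150,0])*2).round(0).tolist())
E
```

```text
83 83 [[513.0, 177.0], [524.0, 186.0], [419.0, 167.0], [429.0, 176.0]]
83 39 [[498.0, 247.0], [509.0, 257.0], [405.0, 239.0], [415.0, 248.0]]
93 93 [[516.0, 161.0], [527.0, 169.0], [422.0, 151.0], [432.0, 159.0]]
93 49 [[501.0, 232.0], [512.0, 241.0], [408.0, 223.0], [418.0, 232.0]]
1.4 [[669.0, 428.0], [733.0, 468.0]]
1.5 [[692.0, 411.0], [761.0, 449.0]]
1.6 [[713.0, 393.0], [787.0, 427.0]]
```

Bar corners match the home height (83 mm top, not 93) and the cover stands at about 1.45 rad. The robot is clear.

```bash
python3 -m inch '[[[0,0,0,0,0,0],[0,0,0,0,0,0]]]'; python3 -c "
from station import *
print(hand_in())"
```

```text
t: 10.75
ee_pos: [543.7, -19.2, 242.8]
tcp_rot: [0.301, 0.919, 0.127, 0.221]
ft_force: [0.2, -0.6, 0.5]
opening: 56.5
the job is handed in; nothing more can be done
None
```

The disc is home on its shaft and the cover is open. I handed the job in at about 10.75 s, and no verdict was reported.

- **Cover:** I swung it aside by its knob with the fingers loosely around it. The last wrist picture puts it at about 1.45 rad.
- **Disc:** I gripped the orange bar and turned it about 47° clockwise as seen along the shaft. It followed the tool about 10 mm down and stopped against roughly 22 N. I then let go and backed off about 120 mm along the shaft.
- **Last checks:** The disc's yellow stripes line up with those on the back plate. The grip corners in the scene picture match the home height, with the bar's top 83 mm above the seat rather than 93. The wrist force was near zero.
- **Bystanders:** The jar and tray look unmoved in the last scene view. I did not measure the bottle; it was partly out of the last pictures, and the arm never worked near it.

Nothing failed. Small moves sometimes came up a few mm short or off to one side, most while lowering onto the bar, so I measured again and corrected before gripping.

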